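# Jog a coded carton out from under a dial coder's print head and unload it

### The arm

A 6-joint arm with a two-finger parallel gripper is mounted at the origin on the work surface; the furniture and walls round the work are solid. World frame = base frame: x ahead of the robot, y to its left, z up, the work surface at z = 0. Lengths are in m, angles in rad, forces in N, time in s.
With the tool pointing down it reaches from about 0.25 to 0.775 m from the base axis. Payload 4 kg.
Tool frame: the origin (TCP) lies midway between the tips of the shut fingers; the grasp point (between the pads) lies 19 mm behind it; z points along the fingers, y is the direction in which the jaws open and shut (so a half turn about z gives the same grasp; the last joint's range is limited). The gripper opens to 94 mm and grips with 3 to 60 N. Pads are 16 mm wide; open, the fingers measure 119 mm over their backs; the gripper's body (75 mm by 177 mm) begins 78 mm behind the grasp point.
Start: joints at [1.114, 0.087, 1.371, -0, 1.684, -0.103], TCP at [0.191, 0.516, 0.206] pointing down, gripper open.
Joint ranges: [-3.1, 3.1], [-0.76, 2.03], [0.27, 2.55], [-1.08, 4.22], [0.17, 2.65], [-2.57, 2.57]. Speed limits (rad/s): [2.79, 2.79, 3.14, 3.14, 3.14, 3.14].

### API

Orientations are given as [roll, pitch, yaw] about the fixed x, y, z axes, in that order (R = Rz(yaw) Ry(pitch) Rx(roll)).
In Python, from bench import get_obs, snapshot, ticket gives the robot as it stands.
- The arm moves only by the shell command python3 -m creep 'ROWS' [OPENING]. ROWS is JSON, a list that holds one entry, the list of rows, each a list of 4 numbers: the shift along the tool's x, y, z in mm, then the turn about the tool's z in degrees. A call has 1 to 8 rows; each row shifts and turns the commanded pose from where the row before left it, along the tool's axes as they then stand; what a row does not reach is not made up. A row lasts 1/8 s, in which the tool goes at most 62.5 mm and 10.7 degrees, less where a joint would pass 70% of its speed; a pose out of reach is approached as far as the arm can. A call with a gripper value outside its range is refused whole. OPENING is the opening, from 0 (shut) to 1 (fully open), set as the call begins (- or left out, the last holds). The fingers move at their own pace and stop on an object; the grip force is fixed at half the most. Time passes only in rows, so rows that do not move let the fingers close. It gives the time, the measured TCP pose, the force and the opening at its end, in the units of the state.
- get_obs(): the state, without advancing time (a new reading comes with each control period).
- snapshot(name): name is "scene" or "top"; returns a dict with "color" (384x512x3 uint8, red, green, blue), "depth" (384x512 float32, m along the optical axis (not along the pixel's ray), 0 where there is no reading), "fx", "fy", "cx", "cy" (pixels), "distortion" ([k1, k2, p1, p2, k3] as OpenCV has them; the pictures are not rectified), "extrinsics" (4x4, takes a point from world to camera coordinates). Camera axes: x right, y down, z forward; pixel columns grow to the right and rows downward; lengths in m; the calibration is good to about 2 mm. A picture is of the moment at which its call begins.
- ticket.close_job(): hands the job in, once; it reports no verdict.
The state is a dict: "time": time; "joint_positions": joint angles; "qvel": joint speeds; "joint_torque": joint torques, N m; "tool_pos": TCP position; "ee_rot": TCP orientation; "wrist_force": force on the tool from outside, world axes, zero at the start; "wrist_torque": the same for the moment, N m; "width": finger opening in m.
Only numpy, scipy, OpenCV 4.12 (cv2) and the standard library are available. Lean on these libraries where they do the work, as an engineer would, in place of code of your own. Each camera call takes 0.05 s, during which the arm holds its last target. There are 200 camera calls.

### The job

The dial coder stopped for a ribbon change with its park clamp done up and a finished carton still under the print head. Turn the T-knob in the middle until it is backed right off at its stop (its thread is left-handed, so it loosens clockwise seen from above), then hold the flat jog button down for four seconds in one press and let go: that turns the dial a quarter turn and brings the carton out to the open station on the right. Lift that carton out and stand it on its long edge in the free end of the outfeed tray, in line with the one already there and not touching it; leave the stop button, the print head, the other cartons and everything else on the bench undisturbed.

Things in the scene. Friction and masses are not known exactly. Their poses are not given: they have to be found in the camera images.
- coder: Dial coder, grey round machine, fixed; origin on the bench under the dial axis, +x towards the column that carries the print head, +y its left, z up. Dial 304 mm across, top 68 mm above the bench, with four nests 90 mm from the axis at +x (under the head), +y, -x and -y: steel rails 45 mm apart, 10 mm high, long side radial. Cartons on it reach 123 mm above the bench. The open station is at -y.
- print_head: Grey print head over the +x nest; origin and axes those of the coder. It fills x 64 to 142 mm, y -24 to 24 mm, z 134 to 184 mm in this frame, 11 mm above the carton there; the column behind it stands at x 158 to 182 mm, 200 mm high. Must not be struck.
- dial_plate (a joint): Angle of the dial, rad: 0 at the start, grows clockwise seen from above; at 1.57 what was under the head stands at the coder's -y. While the jog button is down and the clamp is off, a motor turns it at a steady 0.393 rad/s (a quarter turn in 4.0 s); it stops at once on release. With the clamp on it does not turn.
- park_knob (a joint): Angle of the T-knob, rad: grows clockwise seen from above, which LOOSENS (left-hand thread). 0 is hard tight, starts at 0.1 to 0.4; the clamp lets go of the dial at about 1.0 and the knob meets its stop, fully backed off, at 2.3. Stays where it is left; takes about 0.12 N m. It rises 0.64 mm per rad.
- knob_grip (a point): Point on the knob's axis at mid height of its black T-bar, about 160 mm above the bench at the dial's centre. The bar is 58 mm long (along this point's x), 14 mm thick (along its y), 27 mm high; grip it across the 14 mm, fingers only part open, for the print head is close. The point turns with the knob. Below the bar is a round stem 32 mm across.
- jog_top (a point): Centre of the top of the flat round jog button, 32 mm across, on the operator box, black, in a 44 mm steel bezel; top 72.5 mm above the bench, 10 mm above its bezel.
- jog_button (a joint): Travel of the jog button, m: 0 up, 0.006 fully down; springs back when let go. Press it at least 3 mm down. Takes 2 N to start and 4.5 N fully down.
- stop_button (a joint): Travel of the mushroom-headed stop button, 40 mm across, 90 mm high above the bench, on the operator box 72 mm beside the jog button; m: 0 up, 0.006 down; must stay up.
- operator_box: Grey operator box 150 x 84 x 57 mm fixed to the bench, to the left or right of the coder (it and the tray may have changed sides); origin at the centre of its underside; jog button at x = 36 mm, stop button at x = -36 mm of its frame.
- coded_carton: The carton to unload: brown small stock carton standing on a long edge, 100 mm long, 40 mm thick, 55 mm high; 84 to 156 g. The body's origin is the centre of one 100 x 55 mm side, its own axes lie askew: use the point.
- coded_carton_mid (a point): Centre of that carton, 27.5 mm above what it stands on; x along its 100 mm length, y across its 40 mm thickness, z up. At the start it is in the nest under the head, length radial.
- carton_left_mid (a point): Centre of a like carton in the nest that starts at +y of the coder; axes alike; it is to stay in its nest (and goes under the head as the dial turns).
- carton_front_mid (a point): Centre of a like carton in the nest that starts at -x of the coder; axes alike; it is to stay in its nest.
- head_nest (a point): Floor centre of the coded carton's nest, 68 mm above the bench, on the dial, turns with it.
- outfeed_tray: Open grey tray 165 x 116 mm fixed to the bench on the other side of the coder from the operator box; origin at the centre of its underside, inner floor 157 x 108 mm at 4 mm height, rim 16 mm high. One carton stands in it at x = -52 mm, length along y; the +x half is free: a carton stands well there at x = 35 mm, y = 0, length along the tray's y.
- carton_in_tray_mid (a point): Centre of the carton already in the tray, which is of the same kind and stands the same way; axes alike.
- label_roll: White label roll 97 mm across, 60 mm high, flat on the bench at the back right, with another on top (120 mm in all); bystander.
- label_roll_top: The upper label roll; bystander.
- clear_tape: Clear tape roll 100 mm across, 48 mm high, flat, back left; bystander.
- masking_roll: Masking tape roll 97 mm across, 25 mm high, flat, on the left; bystander. The tall side panel beside it has its face at world y = 0.398 m, from x = 0.39 to 0.70 m.
- red_stapler: Stapler 68 x 149 x 44 mm on the right; bystander. The tall side panel beside it has its face at world y = -0.365 m, from x = 0.39 to 0.70 m, and rises 0.93 m: come in round its front end.
There are look-alikes about, which are no part of the job. What is shaped like the coded_carton but yellow is not meant.

How it is judged:
On the way, in this order (a step that is already met when the one before it is completed fails the run):
1. the park knob is backed off to its stop (2.0 rad or more) (value of joint park_knob above 2 rad), for 0.1 s.
2. the jog button is held down without a break for at least 3 s (value of joint jog_button above 0.002 m), for 3 s.
3. the button is up again and the dial stands at a quarter turn (78 to 102 degrees), still (value of joint jog_button below 0.0008 m and value of joint dial_plate between 1.36 and 1.78 rad and velocity of joint dial_plate below 0.02 rad/s), for 0.2 s.
4. the coded carton is lifted clear of its nest (z of coded_carton_mid in the frame of head_nest above 0.05 m), for 0.05 s.
At the end, for the whole second after the job is handed in: The coded carton stands at rest on its long edge in the tray's free half (x 0 to 56, y within 20 mm), upright within 7 degrees, in line within 11 degrees, clear of the other carton; the dial is a quarter turn on (78 to 102 degrees), the jog button up, the park knob backed off (2.0 rad or more) (x of coded_carton_mid in the frame of outfeed_tray between 0 and 0.056 m and y of coded_carton_mid in the frame of outfeed_tray between -0.02 and 0.02 m and z of coded_carton_mid in the frame of outfeed_tray below 0.037 m and (angle between coded_carton_mid's own z axis and vertical below 0.12 rad or angle between coded_carton_mid's own z axis and vertical above 3.0216 rad) and angle between the x axis of coded_carton_mid and the y axis of outfeed_tray, either way round below 0.2 rad and linear speed of coded_carton below 0.02 m/s and value of joint dial_plate between 1.36 and 1.78 rad and value of joint jog_button below 0.0008 m and value of joint park_knob above 2 rad); the robot touches nothing.
It fails at once if the stop button is pressed (value of joint stop_button above 0.002 m).
It fails at once if the print head is struck (over 5 N) by the robot or the carton (contact force between any of the arm, the fingers, coded_carton and print_head above 5 N).
It fails at once if another carton on the dial is knocked out of its nest or tipped (distance between any of carton_left_mid, carton_front_mid and coder above 0.147 m or distance between any of carton_left_mid, carton_front_mid and coder below 0.115 m or not (angle between carton_left_mid's own z axis and vertical below 0.3 rad or angle between carton_left_mid's own z axis and vertical above 2.8416 rad) or not (angle between carton_front_mid's own z axis and vertical below 0.3 rad or angle between carton_front_mid's own z axis and vertical above 2.8416 rad)).
It fails at once if the carton already in the tray is shoved (15 mm) or tipped (distance of carton_in_tray_mid from where it was at the start of the episode above 0.015 m or not (angle between carton_in_tray_mid's own z axis and vertical below 0.3 rad or angle between carton_in_tray_mid's own z axis and vertical above 2.8416 rad)).
It fails at once if a bystander is shoved by more than 20 mm (distance of any of label_roll, label_roll_top, clear_tape, masking_roll, red_stapler from where it was at the start of the episode above 0.02 m).
It also fails if it takes over 72 s, if anything falls off the work surface, if the arm or the gripper's body presses on something with over 40 N, if the wrist force passes 120 N, or if a joint passes its speed limit or range.

## Working session

There is one attempt and no reset: what is moved stays moved. The work goes in short steps, Python scripts to look and compute and a shell command to move; the robot and the scene stay as the last step left them, time stands still between calls to the robot, and variables do not carry over. Pictures are saved under pics/ and viewed, on a budget of 10 in all, crops included, one or two more only if the job needs it, and the job is handed in when it is done.

```bash
mkdir -p pics; cat > h.py <<'E'
import numpy as np, cv2, pickle
from bench import get_obs, snapshot, ticket
def take(n,f):
    s=snapshot(n); pickle.dump(s,open(f+'.pkl','wb')); cv2.imwrite('pics/'+f+'.png',s['color'][:,:,::-1]); return s
def ray(s,px):
    K=np.array([[s['fx'],0,s['cx']],[0,s['fy'],s['cy']],[0,0,1]]);
    u=cv2.undistortPoints(np.array(px,float).reshape(-1,1,2),K,np.array(s['distortion'],float)).reshape(-1,2)
    E=np.array(s['extrinsics']);R,t=E[:3,:3],E[:3,3]
    d=np.c_[u,np.ones(len(u))]@R; return -R.T@t,d
def onz(s,px,z):
    o,d=ray(s,px); return o+d*((z-o[2])/d[:,2])[:,None]
def cloud(s):
    v,u=np.mgrid[:384,:512]; o,d=ray(s,np.c_[u.ravel(),v.ravel()])
    return (o+d*s['depth'].reshape(-1,1)).reshape(384,512,3)
E
python3 - <<'E'
from h import *
a=take('scene','s0');b=take('top','t0')
cv2.imwrite('pics/both.png',cv2.resize(np.vstack([a['color'],b['color']])[:,:,::-1],None,fx=.78,fy=.78))
for s in(a,b):print(s['fx'],s['distortion'],ray(s,[[256,192]]))
print(get_obs())
E
```

```text
371.3553535168246 [-0.12187192  0.          0.          0.          0.        ] (array([-0.11228591, -0.7706547 ,  0.67703665]), array([[ 0.49250227,  0.7091618 , -0.50453747]]))
394.6659435266542 [0.00988631 0.         0.         0.         0.        ] (array([0.26502555, 0.04369787, 1.20346588]), array([[ 0.17363097, -0.03005936, -0.98463549]]))
{'time': 0.1, 'joint_positions': array([ 1.11391974e+00,  8.79104824e-02,  1.37204526e+00, -2.42791961e-06,
        1.68358220e+00, -1.03100041e-01]), 'qvel': array([ 0.00042725, -0.00197454, -0.00290331, -0.00057718, -0.00047053,
       -0.00040667]), 'joint_torque': array([ 2.38515306e-03, -3.41252053e+01, -3.03302014e+01,  7.19241472e-02,
        3.04644357e-02, -1.08989475e-04]), 'tool_pos': array([0.19034172, 0.51551597, 0.2044345 ]), 'ee_rot': array([-3.13965745e+00, -1.97803221e-04,  2.78781565e+00]), 'wrist_force': array([ 0.97819206, -0.30684256,  0.27129154]), 'wrist_torque': array([-0.03558405,  0.01301863, -0.00048215]), 'width': 0.09392931892986803}
```

View pics/t0.png

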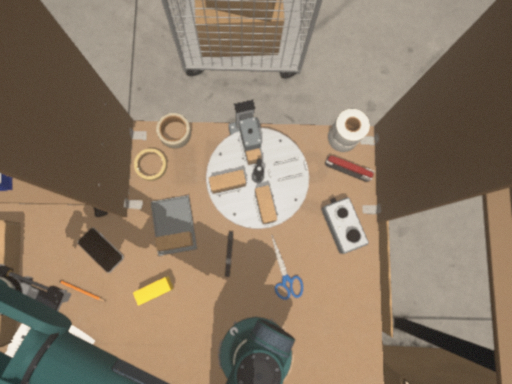

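View pics/s0.png

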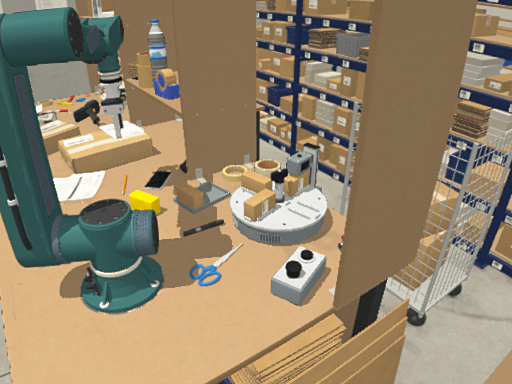

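The top view shows the dial at (258,177) with the T-knob at about (258,170). The head and column are at (247,125), the cartons on the dial at (228,180) and (266,202), and the coded one under the head at (253,157). The tray is at (174,225) with its carton at its near end (175,241). The operator box has black buttons at (343,212) and (353,235).

- **Carton look-alikes:** yellow block (153,291), tray carton (175,241), dial cartons (228,180) and (266,202). I choose the one under the head at (253,157).
- **Button look-alikes:** (353,235) looks larger and taller, so it is probably the stop. (343,212) is probably the jog.

Next is a close crop with measurements.

```bash
python3 - <<'E'
from h import *
s=pickle.load(open('t0.pkl','rb')); P=cloud(s)
c=s['color'][:,:,::-1]
A=cv2.resize(c[95:235,200:316],None,fx=4,fy=4,interpolation=2); B=cv2.resize(c[190:260,320:375],None,fx=5,fy=5,interpolation=2)
q=pickle.load(open('s0.pkl','rb'))['color'][:,:,::-1]
C=cv2.resize(q[240:305,265:335],None,fx=4,fy=4,interpolation=2)
W=np.zeros((600,800,3),np.uint8);W[:560,:464]=A;W[:350,470:745]=B;W[355:355+240,470:750]=C[:240]
W=W[:600];cv2.imwrite('pics/crop.png',W)
hsv=cv2.cvtColor(c,cv2.COLOR_BGR2HSV)
def rect(m,z,name):
    n,l,st,ce=cv2.connectedComponentsWithStats(m.astype(np.uint8))
    k=1+np.argmax(st[1:,4]); v,u=np.where(l==k)
    h=cv2.convexHull(np.c_[u,v].astype(np.float32)).reshape(-1,2)
    w=onz(s,h,z)[:,:2].astype(np.float32)*1000
    print(name,st[k,4],cv2.minAreaRect(w),'medz',np.median(P[l==k][:,2]));return w
def win(x0,x1,y0,y1):
    m=np.zeros((384,512),bool);m[y0:y1,x0:x1]=1;return m
Z=P[:,:,2]
br=(hsv[:,:,1]>70)
rect(win(205,248,160,198)&(Z>.108)&(Z<.14),.123,'left')
rect(win(250,282,178,228)&(Z>.108)&(Z<.14),.123,'front')
rect(win(150,200,225,256)&(Z>.045)&(Z<.08),.059,'traycarton')
rect(win(145,205,185,262)&(Z>.010)&(Z<.08),.016,'tray rim')
rect(win(320,375,190,260)&(Z>.048)&(Z<.066),.057,'box')
dark=hsv[:,:,2]<70
for x0,x1,y0,y1,z in((332,354,200,222,.0725),(340,365,223,246,.09)):
    w=rect(win(x0,x1,y0,y1)&dark,z,'btn');print(cv2.minEnclosingCircle(w))
m=win(200,316,120,232)&(Z>.055)&(Z<.08)
w=rect(m,.068,'dial');print(cv2.fitEllipse(w))
w=rect(win(225,275,100,165)&(Z>.165)&(Z<.192),.184,'head')
w=rect(win(240,275,150,190)&(Z>.162)&(Z<.19)&dark,.174,'knob')
w=rect(win(240,275,150,190)&dark,.174,'knobdark')
w=rect(win(225,262,95,120)&(Z>.192)&(Z<.21),.2,'col')
E
```

```text
left 526 ((488.18719482421875, 91.62432861328125), (42.444854736328125, 99.26555633544922), 14.574312210083008) medz 0.12291200215652354
front 529 ((424.30316162109375, -17.031463623046875), (100.58976745605469, 40.401790618896484), 14.4356050491333) medz 0.12256926765608278
traycarton 510 ((320.35479736328125, 245.98251342773438), (40.48202896118164, 103.57367706298828), 11.092823028564453) medz 0.05876370121074659
tray rim 676 ((338.0723876953125, 249.82179260253906), (99.8588638305664, 120.90894317626953), 10.836097717285156) medz 0.05756697105015085
box 1176 ((377.0853271484375, -254.95755004882812), (148.29351806640625, 83.73795318603516), 22.360837936401367) medz 0.05664144891436751
btn 26 ((409.5436096191406, -240.56515502929688), (14.559905052185059, 17.746488571166992), 1.1827095746994019) medz 0.07191207168518032
((409.53887939453125, -240.5652313232422), 9.890352249145508)
btn 76 ((342.5966796875, -265.8438720703125), (25.321685791015625, 28.645557403564453), 1.1544908285140991) medz 0.08864094901287578
((343.13568115234375, -265.1566162109375), 15.621864318847656)
dial 6126 ((509.38604736328125, 4.4394683837890625), (297.1570129394531, 301.2044677734375), 9.799967765808105) medz 0.06810643911279912
((511.8633728027344, 4.759457111358643), (301.93084716796875, 302.2085876464844), 123.84864044189453)
head 643 ((618.2384643554688, 33.760032653808594), (102.8398208618164, 50.16983413696289), 13.910971641540527) medz 0.18308637197068123Traceback (most recent call last):
  File "<stdin>", line 31, in <module>
  File "<stdin>", line 12, in rect
    return _wrapfunc(a, 'argmax', axis=axis, out=out, **kwds)
    return bound(*args, **kwds)
ValueError: attempt to get argmax of an empty sequence
```

View pics/crop.png

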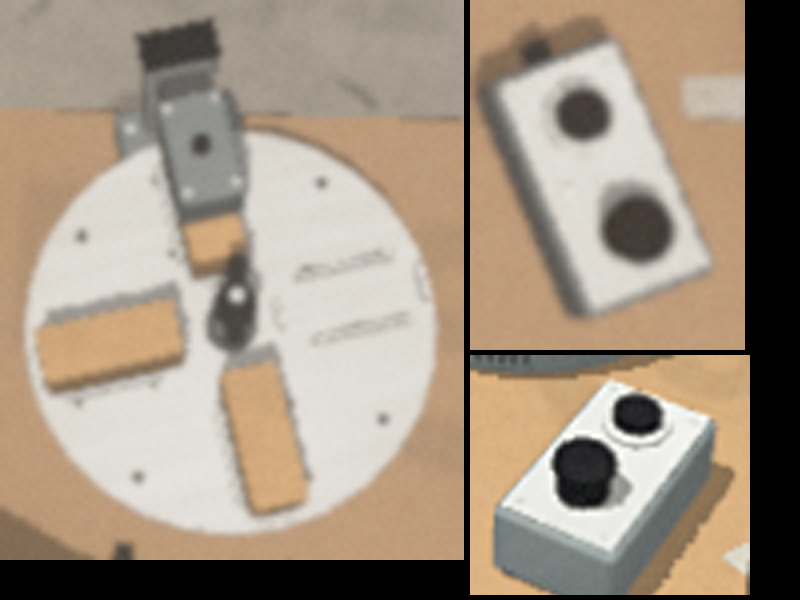

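```bash
python3 - <<'E'
from h import *
np.set_printoptions(precision=3,suppress=True,linewidth=200)
from scipy.spatial.transform import Rotation as R
s=pickle.load(open('t0.pkl','rb'));P=cloud(s);c=s['color'];
g=cv2.cvtColor(c,cv2.COLOR_RGB2GRAY)
print('gray\n',g[150:186,250:268])
print('z mm\n',(P[150:186,250:268,2]*1000).astype(int))
m=np.zeros_like(g,bool);m[150:186,250:268]=1;m&=(g<85)&(P[:,:,2]>.15)
v,u=np.where(m);w=onz(s,np.c_[u,v],.172)[:,:2]*1000
print(len(w),cv2.minAreaRect(w.astype(np.float32)),w.mean(0))
d=w-w.mean(0);e,V=np.linalg.eigh(d.T@d);print(V[:,1],np.degrees(np.arctan2(V[1,1],V[0,1])),(d@V[:,1]).min(),(d@V[:,1]).max())
o=get_obs();print(R.from_euler('xyz',o['ee_rot']).as_matrix())
E
```

```text
gray
 [[142 152 158 161 165 171 174 176 174 169 162 178 202 217 218 218 218 219]
 [167 172 174 176 172 177 179 179 181 176 166 171 198 214 217 218 217 218]
 [180 180 177 177 178 181 181 179 176 174 166 163 180 198 216 218 216 220]
 [177 180 177 178 180 180 181 178 176 174 167 157 161 187 211 219 218 219]
 [177 176 176 177 179 180 179 176 173 168 159 151 156 190 213 219 220 217]
 [175 174 176 175 179 181 176 165 153 147 143 143 156 187 213 218 220 218]
 [178 176 178 179 178 179 175 154 136 128 127 132 151 186 213 218 219 218]
 [177 178 176 177 178 177 170 153 124 119 117 125 150 183 213 219 220 219]
 [177 180 176 174 173 167 158 129 104  96 102 119 147 186 213 218 220 219]
 [174 172 163 155 151 143 128 101  82  78  85 105 143 185 210 219 220 218]
 [144 146 139 131 125 120 103  81  73  73  78  97 137 184 213 217 219 217]
 [124 123 123 119 118 109  97  77  72  73  76  92 136 178 206 214 217 217]
 [116 113 113 114 109 104  91  76  71  71  77  96 126 162 193 209 215 218]
 [121 120 126 130 125 113  91  76  74  72  77 102 130 150 173 196 214 216]
 [150 155 166 171 159 135 109  83  73  74  7
[... 4528 characters left out ...]
  80   85   80   82   84   78   68   67   67   71   66   67]
 [  68   67   66   63   70   66   70   70   72   74   68   71 1203   65   68   66   68   68]
 [  71   65   71   63   69   68   64   71   65   65   65   69   68   66   68   69   68   70]
 [  69   70   67   66   66   65   69   68   68   66   65   70   66   66   66   68   64   65]
 [  67   67   67   65   68   65   65   68   68   67   70   64   65   64   65   66  118  122]]
69 ((508.406494140625, 5.114315509796143), (15.734153747558594, 57.39236068725586), 85.3234634399414) [506.777   6.154]
[-1.    -0.023] -178.6970556506127 -30.436095694940196 27.221184833379294
[[-0.938  0.346 -0.001]
 [ 0.346  0.938 -0.002]
 [ 0.    -0.002 -1.   ]]
```

Measured so far (mm):
- **Coder:** axis (511.5, 5), yaw 14.5°. The dial ellipse and both cartons agree.
- **Knob:** bar top at about z 173, bar roughly along world x.
- **Jog button:** (410, -241). The spacing to the stop is 71.6, against 72 given.

I start moving and refine the bar angle on the way.

```bash
python3 -m creep '[[[0,0,-25,-10],[0,0,-25,-10.3],[0,-53,0,0],[0,-53,0,0],[0,-53,0,0],[0,-53,0,0],[0,-53.5,0,0]]]' 0.43
python3 - <<'E'
from h import *
s=pickle.load(open('t0.pkl','rb'));P=cloud(s)
m=np.zeros((384,512),bool);m[150:186,250:268]=1;m&=(P[:,:,2]>.16)&(P[:,:,2]<.2)
v,u=np.where(m);w=onz(s,np.c_[u,v],.1735)[:,:2]*1000;d=w-w.mean(0);e,V=np.linalg.eigh(d.T@d)
print(w.mean(0),V[:,1],np.degrees(np.arctan(V[1,1]/V[0,1])),cv2.minAreaRect(w.astype(np.float32)))
# second view
s=pickle.load(open('s0.pkl','rb'));P=cloud(s)
m=(np.abs(P[:,:,0]-.511)<.045)&(np.abs(P[:,:,1]-.005)<.045)&(P[:,:,2]>.155)&(P[:,:,2]<.18)
w=P[m][:,:2]*1000;d=w-w.mean(0);e,V=np.linalg.eigh(d.T@d);print(m.sum(),w.mean(0),np.degrees(np.arctan(V[1,1]/V[0,1])),cv2.minAreaRect(w.astype(np.float32)))
E
```

```text
time: 0.98
tool_pos: [0.1902, 0.2487, 0.255]
ee_rot: [-3.141, -0.0, -3.14]
wrist_force: [0.5, -0.1, 0.6]
width: 0.0406
[510.22207828   5.24090325] [-0.99997827 -0.00659249] 0.37772458323367597 ((510.7890625, 5.202984809875488), (57.67512893676758, 10.753366470336914), 0.8735991716384888)
129 [505.68610045  -0.56022841] -2.553933151104589 ((506.9741516113281, 2.0281786918640137), (15.492045402526855, 56.692806243896484), 89.32135009765625)
```

```bash
python3 -m creep '[[[-46,-35,0,0],[-46,-35,0,0],[-46,-35,0,0],[-46,-35,0,0],[-46,-35,0,0],[-46,-35,0,0],[-45,-34,0,0],[0,0,0,0]]]'
python3 -m creep '[[[0,0,0,0],[0,0,0,0]]]'; python3 - <<'E'
from h import *
take('top','t1');take('scene','s1')
a=cv2.imread('pics/t1.png')[100:260,180:340];b=cv2.imread('pics/s1.png')[120:280,200:360]
cv2.imwrite('pics/k1.png',np.hstack([cv2.resize(x,(400,400)) for x in(a,b)]))
E
```

```text
time: 1.98
tool_pos: [0.5132, 0.0043, 0.2527]
ee_rot: [3.141, -0.005, 3.138]
wrist_force: [-0.8, 0.8, 0.6]
width: 0.0404
time: 2.22
tool_pos: [0.511, 0.0075, 0.2561]
ee_rot: [3.141, 0.001, -3.14]
wrist_force: [0.1, 1.1, -0.0]
width: 0.0407
```

```bash
python3 -m creep '[[[0,-1,30,0],[0,0,30,0],[0,0,25,0],[0,0,17,0],[0,0,0,0],[0,0,0,0]]]'; python3 - <<'E'
from h import *
take('scene','s2');cv2.imwrite('pics/k2.png',cv2.resize(cv2.imread('pics/s2.png')[130:270,210:350],None,fx=4,fy=4,interpolation=2))
E
```

```text
time: 3.08
tool_pos: [0.5124, 0.0057, 0.1548]
ee_rot: [-3.141, 0.002, -3.141]
wrist_force: [-0.3, 0.2, 0.7]
width: 0.0404
```

View pics/k2.png

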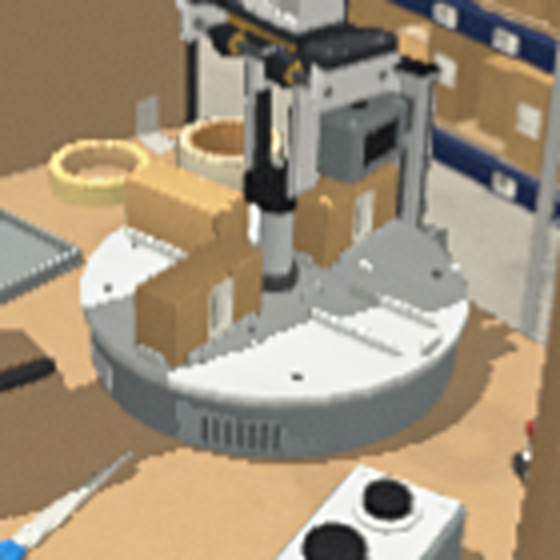

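The fingers straddle the T-bar (crop pixels about 265,160), clear of the head (360,130). I close and start turning.

```bash
python3 -m creep '[[[0,0,0,0],[0,0,0,0],[0,0,0,0],[0,0,0,0]]]' 0.0; python3 -m creep '[[[0,0,0,8],[0,0,0,8],[0,0,0,8],[0,0,0,8],[0,0,0,8],[0,0,0,0]]]'; python3 -c "
from bench import get_obs
o=get_obs();print(o['wrist_torque'],o['joint_positions'])"
```

```text
time: 3.62
tool_pos: [0.512, 0.0052, 0.1537]
ee_rot: [-3.141, 0.001, -3.142]
wrist_force: [-0.3, -1.3, 1.0]
width: 0.0136
time: 4.38
tool_pos: [0.5117, 0.0043, 0.1541]
ee_rot: [-3.14, 0.002, 2.445]
wrist_force: [-1.6, -4.9, 3.0]
width: 0.0137
[-0.85937885  0.41078944 -0.16319388] [-0.10069422  0.01785528  1.54518635 -0.00249781  1.57831063 -0.97450431]
```

```bash
python3 -m creep '[[[0,0,0,9],[0,0,0,9],[0,0,0,9],[0,0,0,9],[0,0,0,9],[0,0,0,9],[0,0,0,8],[0,0,0,0]]]'; python3 -c "
from bench import get_obs
o=get_obs();print(o['wrist_torque'])"; python3 -m creep '[[[0,0,0,4],[0,0,0,4],[0,0,0,4],[0,0,0,0]]]'; python3 -c "
from bench import get_obs
o=get_obs();print(o['wrist_torque'],o['joint_positions'])"
```

```text
time: 5.38
tool_pos: [0.5104, 0.0038, 0.1547]
ee_rot: [-3.14, 0.004, 1.362]
wrist_force: [-5.9, -5.7, 7.9]
width: 0.014
[-1.13110157  1.29216521 -0.10488639]
time: 5.88
tool_pos: [0.5101, 0.0039, 0.1548]
ee_rot: [-3.14, 0.004, 1.154]
wrist_force: [-6.7, -5.9, 8.4]
width: 0.0138
[-1.08908176  1.46776181 -0.03117801] [-0.1008703   0.01659842  1.54499515 -0.00376967  1.58287333  0.31612552]
```

```bash
python3 -m creep '[[[0,0,0,4],[0,0,0,0]]]'; python3 -c "
from bench import get_obs
o=get_obs();print(o['wrist_torque'])"; python3 -m creep '[[[0,0,0,4],[0,0,0,0]]]'; python3 -c "
from bench import get_obs
o=get_obs();print(o['wrist_torque'],o['joint_positions'])"
```

```text
time: 6.12
tool_pos: [0.5101, 0.004, 0.1549]
ee_rot: [-3.14, 0.005, 1.085]
wrist_force: [-6.7, -5.7, 9.0]
width: 0.0137
[-1.11277224  1.47375538  0.23841846]
time: 6.38
tool_pos: [0.5102, 0.0042, 0.1549]
ee_rot: [-3.141, 0.004, 1.016]
wrist_force: [-6.0, -5.9, 8.9]
width: 0.0142
[-0.98239162  1.43108501  0.62235764] [-0.10050999  0.01654266  1.54494504 -0.00337257  1.58283083  0.4541424 ]
```

```bash
python3 -m creep '[[[0,0,0,-4],[0,0,0,0],[0,0,0,0],[0,0,0,0]]]' 0.38;  python3 -m creep '[[[0,0,-25,0],[0,0,-40,0],[0,0,-40,0],[0,0,0,0]]]'; python3 - <<'E'
from h import *
s=take('scene','s3');P=cloud(s);
t=take('top','t3')
a=cv2.imread('pics/t3.png')[110:250,190:330];b=cv2.imread('pics/s3.png')[130:270,210:350]
cv2.imwrite('pics/k3.png',np.hstack([cv2.resize(x,(400,400),interpolation=2) for x in(a,b)]))
m=(np.abs(P[:,:,0]-.511)<.045)&(np.abs(P[:,:,1]-.005)<.045)&(P[:,:,2]>.155)&(P[:,:,2]<.18)
w=P[m][:,:2]*1000;print(m.sum(),w.mean(0),cv2.minAreaRect(w.astype(np.float32)))
E
```

```text
time: 6.88
tool_pos: [0.5118, 0.0058, 0.1532]
ee_rot: [-3.141, -0.0, 1.083]
wrist_force: [-0.0, -0.4, -0.4]
width: 0.0355
time: 7.38
tool_pos: [0.5136, 0.0056, 0.2626]
ee_rot: [3.134, -0.003, 1.083]
wrist_force: [-1.6, 0.3, -0.0]
width: 0.036
79 [502.41743551  -4.72376693] ((507.2724304199219, 2.128896713256836), (57.292869567871094, 12.716922760009766), 61.68083190917969)
```

View pics/k3.png

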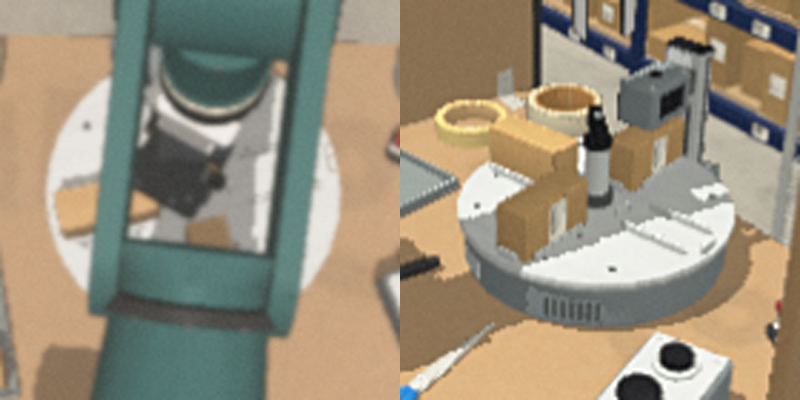

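The knob bar now lies at 62° and started near 0°, so it turned about 118° to the stop. The carton and the head are in place. Next I go over the jog button with the fingers shut.

```bash
python3 -m creep '[[[-44,4,0,0],[-44,4,0,0],[-44,4,0,0],[-44,4,0,0],[-44,4,0,0],[-45,5,0,0],[0,0,0,0]]]' 0; python3 -m creep '[[[0,0,50,0],[0,0,50,0],[0,0,50,0],[0,0,0,0],[0,0,0,0]]]'; python3 - <<'E'
from h import *
s=take('scene','s4');take('top','t4')
cv2.imwrite('pics/k4.png',np.hstack([cv2.resize(cv2.imread('pics/'+f)[a:a+100,b:b+100],(400,400),interpolation=2) for f,a,b in(('s4.png',210,250),('t4.png',175,295))]))
E
```

```text
time: 8.35
tool_pos: [0.4078, -0.2418, 0.2557]
ee_rot: [-3.137, -0.0, 1.078]
wrist_force: [0.8, -0.5, -0.4]
width: 0.0
time: 8.98
tool_pos: [0.4105, -0.24, 0.1098]
ee_rot: [3.14, -0.0, 1.083]
wrist_force: [0.1, 0.5, 1.0]
width: 0.0002
```

View pics/k4.png

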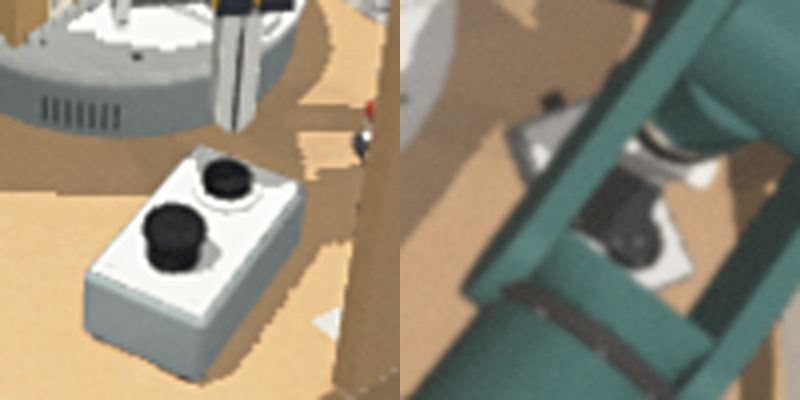

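```bash
python3 -m creep '[[[0,0,16,0],[0,0,14,0],[0,0,0,0],[0,0,0,0]]]';python3 -m creep '[[[0,0,0,0]]]'
```

```text
time: 9.57
tool_pos: [0.4096, -0.2401, 0.0783]
ee_rot: [-3.141, -0.0, 1.082]
wrist_force: [-0.0, -0.3, 0.7]
width: 0.0006
time: 9.7
tool_pos: [0.4099, -0.2404, 0.0789]
ee_rot: [3.141, 0.0, 1.083]
wrist_force: [-0.2, -0.1, -0.1]
width: 0.0007
```

```bash
python3 -m creep '[[[0,0,12,0],[0,0,0,0],[0,0,0,0],[0,0,0,0],[0,0,0,0],[0,0,0,0],[0,0,0,0],[0,0,0,0]]]'
```

```text
time: 10.7
tool_pos: [0.41, -0.2405, 0.0668]
ee_rot: [3.14, 0.0, 1.083]
wrist_force: [3.6, -2.2, 4.1]
width: 0.0004
```

The force is 4.1 N and the button is about 5.5 mm down. I hold for three more seconds, then release.

```bash
Z='[0,0,0,0]'; python3 -m creep '[[[0,0,0,0],[0,0,0,0],[0,0,0,0],[0,0,0,0],[0,0,0,0],[0,0,0,0],[0,0,0,0],[0,0,0,0]]]'; python3 -m creep '[[[0,0,0,0],[0,0,0,0],[0,0,0,0],[0,0,0,0],[0,0,0,0],[0,0,0,0],[0,0,0,0],[0,0,0,0]]]'; python3 -m creep '[[[0,0,0,0],[0,0,0,0],[0,0,0,0],[0,0,0,0],[0,0,0,0],[0,0,0,0],[0,0,0,0],[0,0,0,0]]]';python3 -m creep '[[[0,0,-25,0],[0,0,-60,0],[0,0,-60,0],[0,0,0,0],[0,0,0,0]]]'; python3 - <<'E'
from h import *
take('scene','s5');take('top','t5')
cv2.imwrite('pics/k5.png',np.hstack([cv2.resize(cv2.imread('pics/'+f)[a:a+150,b:b+150],(400,400),interpolation=2) for f,a,b in(('s5.png',140,205),('t5.png',95,180))]))
E
```

```text
time: 11.7
tool_pos: [0.41, -0.2405, 0.0668]
ee_rot: [3.14, 0.0, 1.083]
wrist_force: [4.6, -3.1, 5.0]
width: 0.0003
time: 12.7
tool_pos: [0.41, -0.2404, 0.0667]
ee_rot: [3.141, 0.0, 1.083]
wrist_force: [4.4, -2.4, 6.0]
width: 0.0006
time: 13.7
tool_pos: [0.41, -0.2404, 0.0667]
ee_rot: [3.141, 0.0, 1.083]
wrist_force: [3.3, -2.7, 4.7]
width: 0.0005
time: 14.32
tool_pos: [0.408, -0.2389, 0.2091]
ee_rot: [-3.135, -0.001, 1.083]
wrist_force: [-0.8, 0.5, -0.4]
width: 0.0002
```

View pics/k5.png

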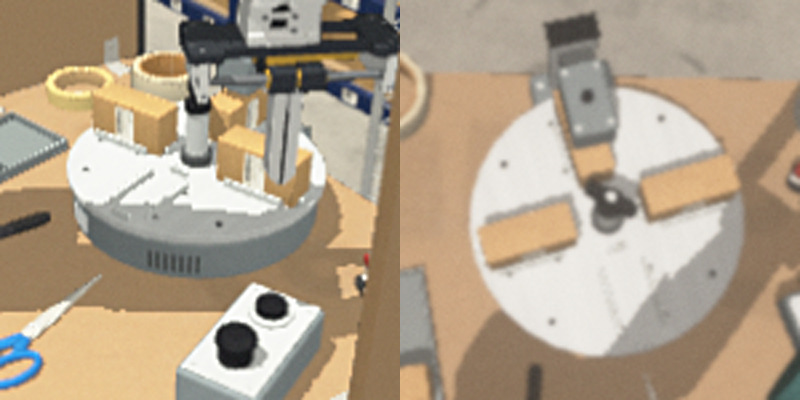

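The dial has made its quarter turn. The coded carton is at the open station on the right (view px about (690,190)), with the others on the left and under the head. Now I measure it and the tray.

```bash
python3 - <<'E'
from h import *
s=pickle.load(open('t5.pkl','rb'));P=cloud(s);Z=P[:,:,2]
def rect(m,z,name):
    n,l,st,ce=cv2.connectedComponentsWithStats(m.astype(np.uint8));k=1+np.argmax(st[1:,4]);v,u=np.where(l==k)
    h=cv2.convexHull(np.c_[u,v].astype(np.float32)).reshape(-1,2);w=onz(s,h,z)[:,:2].astype(np.float32)*1000
    print(name,st[k,4],cv2.minAreaRect(w),np.median(Z[l==k]))
def win(x0,x1,y0,y1):
    m=np.zeros((384,512),bool);m[y0:y1,x0:x1]=1;return m
rect(win(262,312,145,182)&(Z>.108)&(Z<.14),.123,'coded')
rect(win(205,248,160,200)&(Z>.108)&(Z<.14),.123,'left')
s=pickle.load(open('t0.pkl','rb'));P=cloud(s);Z=P[:,:,2]
rect(win(150,200,225,256)&(Z>.045)&(Z<.08),.059,'traycarton')
hsv=cv2.cvtColor(s['color'],cv2.COLOR_RGB2HSV)
g=(hsv[:,:,1]<70)&(hsv[:,:,2]<170)&win(140,205,188,262)
rect(g,.016,'traygrey')
rect((g|(win(145,205,225,256)&(Z>.045)&(Z<.08))),.016,'tray+carton')
E
```

```text
coded 524 ((537.9151000976562, -80.05939483642578), (43.4120979309082, 100.86772918701172), 18.335540771484375) 0.12260178708889369
left 532 ((482.6450500488281, 89.68014526367188), (42.85719299316406, 99.58406829833984), 18.150543212890625) 0.12262811595360601
traycarton 510 ((320.35479736328125, 245.98251342773438), (40.48202896118164, 103.57367706298828), 11.092823028564453) 0.05876370121074659
traygrey 1671 ((369.91497802734375, 254.7348175048828), (167.43800354003906, 118.69713592529297), 11.358762741088867) 0.004618800494890829
tray+carton 2168 ((369.66741943359375, 255.96710205078125), (167.43800354003906, 121.21096801757812), 11.358762741088867) 0.005757839358451977
```

The coded carton is at (538,-80), top z 123, with its thickness along 18.3°. The dial has turned about 86°, within range. The tray centre is about (370,255), yaw 11.2°, so the placing target is (404.5,262).

```bash
python3 -m creep '[[[0,0,-10,-9.3],[0,0,-10,-9.3],[0,0,-10,-9.3],[0,0,-10,-9.2],[0,0,-10,-9.2]]]' 0.7; python3 -m creep '[[[28,43,0,0],[28,43,0,0],[28,43,0,0],[28,43,0,0],[0,0,0,0],[0,0,0,0]]]'; python3 - <<'E'
from h import *
o=get_obs();y=o['ee_rot'][2];d=np.array([537.9,-80.1])-o['tool_pos'][:2]*1000
print(o['tool_pos'],np.degrees(y),d@[np.cos(y),np.sin(y)],d@[np.sin(y),-np.cos(y)],o['joint_positions'])
E
```

```text
time: 15.05
tool_pos: [0.4086, -0.2393, 0.259]
ee_rot: [-3.138, -0.005, 1.896]
wrist_force: [-0.2, -1.0, 0.6]
width: 0.0472
time: 15.8
tool_pos: [0.5367, -0.0798, 0.2595]
ee_rot: [-3.138, -0.002, 1.891]
wrist_force: [-0.2, -0.8, 0.5]
width: 0.0658
[ 0.53667394 -0.07978075  0.25947363] 108.34433597668757 -0.6889000796997068 1.063276845626303 [-2.51744748e-01  6.99787110e-02  1.28316010e+00 -5.37078121e-04
  1.79278156e+00 -5.72034653e-01]
```

```bash
python3 -m creep '[[[0,1,45,0],[0,0,45,0],[0,0,35,0],[0,0,0,0]]]'; python3 - <<'E'
from h import *
take('scene','s6')
cv2.imwrite('pics/k6.png',cv2.resize(cv2.imread('pics/s6.png')[130:260,230:360],None,fx=4,fy=4,interpolation=2))
E
```

```text
time: 16.3
tool_pos: [0.5352, -0.0801, 0.1326]
ee_rot: [-3.134, -0.005, 1.888]
wrist_force: [-0.1, 0.5, -0.2]
width: 0.0656
```

View pics/k6.png

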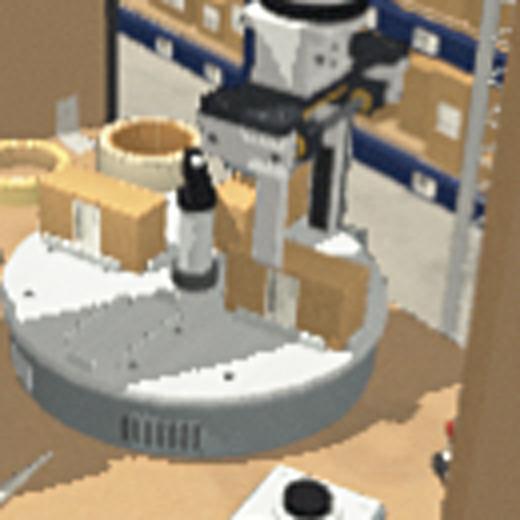

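The fingers straddle the coded carton (crop px about 290,270), clear of the knob at (200,190). I go down, close and lift.

```bash
python3 -m creep '[[[0,0,25,0],[0,0,15,0],[0,0,9,0],[0,0,0,0],[0,0,0,0]]]'; python3 -m creep '[[[0,0,0,0],[0,0,0,0],[0,0,0,0],[0,0,0,0],[0,0,0,0]]]' 0; python3 -m creep '[[[0,0,-8,0],[0,0,-15,0],[0,0,-25,0],[0,0,-40,0],[0,0,-40,0],[0,0,-20,0],[0,0,0,0],[0,0,0,0]]]'
```

```text
time: 16.98
tool_pos: [0.5392, -0.0796, 0.0884]
ee_rot: [3.14, 0.001, 1.891]
wrist_force: [-1.6, 0.3, -0.5]
width: 0.0659
time: 17.6
tool_pos: [0.5386, -0.0795, 0.0877]
ee_rot: [3.141, 0.0, 1.891]
wrist_force: [-0.6, 0.0, 2.3]
width: 0.0397
time: 18.6
tool_pos: [0.5382, -0.0793, 0.2346]
ee_rot: [-3.14, -0.001, 1.891]
wrist_force: [0.1, -0.1, -1.5]
width: 0.04
```

```bash
python3 -m creep '[[[0,0,-20,3.5],[0,0,-20,3.6]]]'; python3 -m creep '[[[30,-5,0,0],[48,-9,0,0],[52,-9,0,0],[52,-10,0,0],[52,-10,0,0],[52,-9,0,0],[45,-8,0,0],[30,-5,0,0]]]';python3 -m creep '[[[0,0,0,0],[0,0,0,0],[0,0,0,0]]]'; python3 - <<'E'
from h import *
o=get_obs();y=o['ee_rot'][2];d=np.array([404.5,262.2])-o['tool_pos'][:2]*1000
print(o['tool_pos'],np.degrees(y),d@[np.cos(y),np.sin(y)],d@[np.sin(y),-np.cos(y)])
s=take('scene','s7');take('top','t7')
cv2.imwrite('pics/k7.png',np.hstack([cv2.resize(cv2.imread('pics/'+f)[a:a+150,b:b+150],(400,400),interpolation=2) for f,a,b in(('s7.png',100,130),('t7.png',150,110))]))
E
```

```text
time: 18.85
tool_pos: [0.5378, -0.0792, 0.2735]
ee_rot: [-3.137, -0.002, 1.765]
wrist_force: [0.2, 0.1, -1.4]
width: 0.0396
time: 19.85
tool_pos: [0.4029, 0.2635, 0.2737]
ee_rot: [-3.138, 0.0, 1.769]
wrist_force: [0.0, 0.3, -1.8]
width: 0.04
time: 20.23
tool_pos: [0.4049, 0.261, 0.275]
ee_rot: [-3.141, 0.001, 1.765]
wrist_force: [0.6, 0.0, -1.3]
width: 0.0397
[0.40490704 0.26096719 0.27503092] 101.12991752457579 1.2882009611350163 -0.16141043076867362
```

View pics/k7.png

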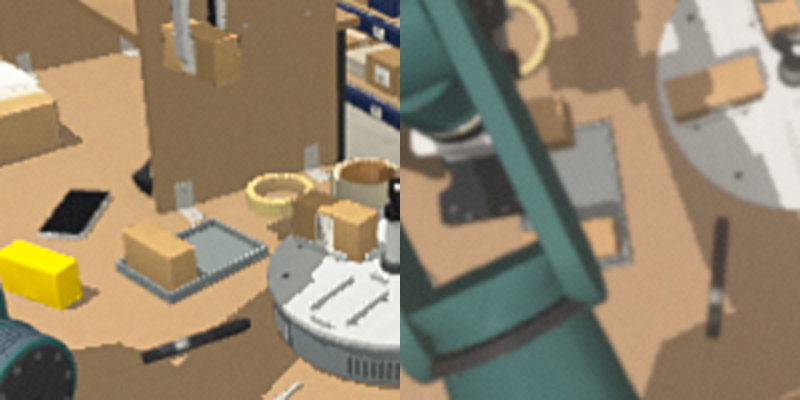

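The carton is held straight above the free half of the tray, with the neighbouring carton untouched. I lower it.

```bash
python3 -m creep '[[[1,0,45,0],[0,0,55,0],[0,0,55,0],[0,0,45,0],[0,0,25,0],[0,0,10,0],[0,0,5,0],[0,0,0,0]]]'; python3 -m creep '[[[0,0,4,0],[0,0,2,0],[0,0,0,0],[0,0,0,0]]]'
```

```text
time: 21.32
tool_pos: [0.4052, 0.2632, 0.0365]
ee_rot: [3.14, -0.001, 1.766]
wrist_force: [-0.4, 0.6, -1.8]
width: 0.0393
time: 21.82
tool_pos: [0.4044, 0.263, 0.0296]
ee_rot: [3.141, -0.0, 1.767]
wrist_force: [-0.2, 0.9, -2.0]
width: 0.0396
```

```bash
python3 -m creep '[[[0,0,3,0],[0,0,0,0],[0,0,0,0]]]'; python3 -m creep '[[[0,0,1.5,0],[0,0,0,0],[0,0,0,0]]]'; python3 -m creep '[[[0,0,1,0],[0,0,0,0],[0,0,0,0]]]'
```

```text
time: 22.2
tool_pos: [0.4043, 0.263, 0.0264]
ee_rot: [-3.141, -0.0, 1.767]
wrist_force: [-0.3, -0.8, -1.5]
width: 0.04
time: 22.58
tool_pos: [0.4044, 0.263, 0.025]
ee_rot: [3.142, -0.0, 1.767]
wrist_force: [-0.9, -0.4, -1.6]
width: 0.0396
time: 22.95
tool_pos: [0.4044, 0.263, 0.024]
ee_rot: [3.141, -0.0, 1.767]
wrist_force: [0.8, -0.7, -0.9]
width: 0.0399
```

```bash
python3 -m creep '[[[0,0,1,0],[0,0,0,0],[0,0,0,0]]]'; python3 -m creep '[[[0,0,0.7,0],[0,0,0,0],[0,0,0,0]]]'
```

```text
time: 23.32
tool_pos: [0.4046, 0.2631, 0.0237]
ee_rot: [3.141, -0.0, 1.767]
wrist_force: [-2.0, -1.1, 5.3]
width: 0.0398
time: 23.7
tool_pos: [0.4046, 0.2631, 0.0237]
ee_rot: [3.141, -0.0, 1.767]
wrist_force: [-3.0, -1.9, 8.6]
width: 0.0399
```

It is seated: contact came at z 23.7, as computed. I release, lift and move back.

```bash
python3 -m creep '[[[0,0,-0.7,0],[0,0,0,0],[0,0,0,0],[0,0,0,0]]]' 0.62; python3 -m creep '[[[0,0,-20,0],[0,0,-40,0],[0,0,-60,0],[0,0,-60,0],[0,0,-40,0],[0,0,0,0]]]'; python3 -m creep '[[[-50,0,0,0],[-50,0,0,0],[-50,0,0,0],[-50,0,0,0],[-50,0,0,0],[0,0,0,0],[0,0,0,0]]]'; python3 - <<'E'
from h import *
s=take('top','t8');take('scene','s8');P=cloud(s);Z=P[:,:,2]
cv2.imwrite('pics/k8.png',np.hstack([cv2.resize(cv2.imread('pics/'+f)[a:a+150,b:b+150],(400,400),interpolation=2) for f,a,b in(('s8.png',140,170),('t8.png',115,145))]))
m=np.zeros((384,512),bool);m[185:262,145:205]=1;m&=(Z>.045)&(Z<.08)
n,l,st,ce=cv2.connectedComponentsWithStats(m.astype(np.uint8))
for k in range(1,n):
    if st[k,4]<60: continue
    v,u=np.where(l==k);w=onz(s,np.c_[u,v],.059)[:,:2].astype(np.float32)*1000
    print(st[k],cv2.minAreaRect(w),np.median(Z[l==k]))
    c=np.array(cv2.minAreaRect(w)[0])-[370,255];a=np.radians(11.2);print('tray frame',c@[np.cos(a),np.sin(a)],c@[-np.sin(a),np.cos(a)])
m=np.zeros((384,512),bool);m[145:182,262:312]=1
print(get_obs()['tool_pos'])
E
```

```text
time: 24.2
tool_pos: [0.4043, 0.2629, 0.0227]
ee_rot: [-3.141, 0.0, 1.767]
wrist_force: [-0.1, -0.1, -0.3]
width: 0.0581
time: 24.95
tool_pos: [0.4061, 0.2639, 0.2473]
ee_rot: [3.133, -0.002, 1.767]
wrist_force: [-0.2, -0.2, -1.0]
width: 0.0584
time: 25.82
tool_pos: [0.4524, 0.0181, 0.2414]
ee_rot: [-3.139, -0.001, 1.766]
wrist_force: [-0.5, 0.2, -0.0]
width: 0.0582
[151 202  37  19 508] ((406.1583251953125, 261.7715759277344), (42.04832458496094, 103.86101531982422), 10.357637405395508) 0.05892301744510231
tray frame 36.78496816619463 -0.3805765193627693
[154 231  38  20 514] ((320.2507629394531, 245.81065368652344), (40.549503326416016, 104.02104187011719), 10.867191314697266) 0.058632295834633585
tray frame -50.58665728856628 0.6486741436499851
[0.45260583 0.01884765 0.24217758]
```

View pics/k8.png

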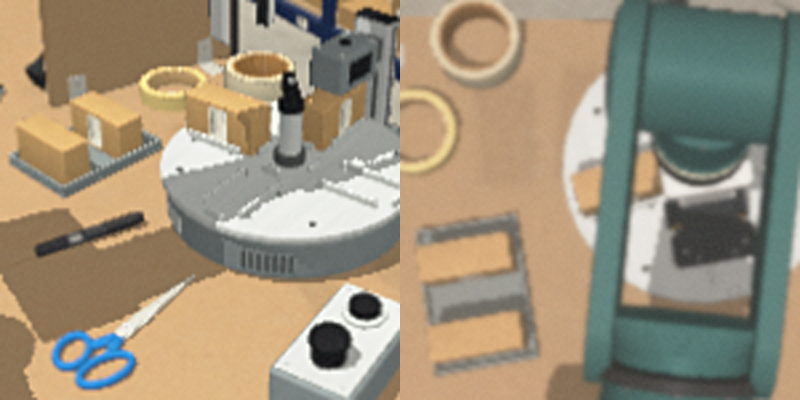

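The carton stands at (37, 0) mm in the tray frame, aligned within 1°, with about 46 mm clear to its neighbour. Both buttons are up, the dial cartons are in place and the robot is clear. I hand it in.

```bash
python3 -m creep '[[[0,0,0,0],[0,0,0,0]]]'; python3 -c "
from bench import ticket; print(ticket.close_job())"
```

```text
time: 26.18
tool_pos: [0.453, 0.0186, 0.243]
ee_rot: [3.141, -0.0, 1.768]
wrist_force: [0.6, -0.2, 0.5]
width: 0.0585
the job is handed in; nothing more can be done
None
```

The job is done and handed in at about 26 s of the 72 s allowed; the hand-in gave no verdict.

- **Knob:** I turned the T-knob about 118° clockwise, until the wrist torque rose at its stop. From the bar angle, that puts the joint near 2.3 rad.
- **Jog and dial:** I held the jog button down for 4 s in one press. From the carton angles, the dial turned about 86°, inside the 78 to 102° limits.
- **Coded carton:** I lifted it out and stood it in the tray. The last top view puts it at x ≈ 37 mm, y ≈ 0 in the tray frame, about 1° off line. Its top is at 59 mm, as it should be when standing on its long edge, and it is about 46 mm clear of its neighbour.
- **Surroundings:** The carton already in the tray measured within 0.2 mm of its starting place. The last picture showed both buttons up, and the two dial cartons and the print head in place. The label rolls and the stapler were outside the last picture I viewed, so I did not check them at the end. The arm never went near them.

**Small disagreements:** TCP height readings ran about 2 mm above my running sum of commanded moves, so I worked from measured values. The wrist torque about vertical read slightly negative in the first part of the knob turn, before rising at the stop. I put this down to side forces from the grip being about 1 mm off-centre.

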